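# Put the clay paddle and the scraper away in the sprung tool tray

### The job

Take the dark wooden clay paddle and the red-handled steel scraper off the sloping draining rack and lay each in its own compartment of the tool tray: head under the steel bar and pressing back the sprung block there (blue for the paddle, red for the scraper), handle end down behind the low end wall, so that each lies flat on the tray floor, held by its spring. Leave the stick on the rack, the yellow batten in the tray and the bowl, jar and cup where they are.

Things in the scene. Friction and masses are not known exactly. Their poses are not given: they have to be found in the camera images.
- rack: fixed wooden draining rack, 280 mm wide. Origin on the table under the low edge of its sloping board; x level, pointing up-slope (away from the robot at yaw 0), y along the lip, z up. The board's upper surface starts 30 mm over the origin and rises 40 degrees towards +x for 200 mm. Lip at the low edge 14 mm proud. Tools lie in lanes at y = -85, 0, +85 mm in any order, heads down against the lip
- rack_ridges (a point): middle of the rack board, 35 mm up-slope from the lip, on the board's surface; axes of the rack. At this level, 7 to 63 mm up-slope, ridges 8 mm wide and 8 mm high part the lanes, at y = -127, -42, +42 and +127 mm; further up the board is free beside the tools
- paddle_grip (a point): centre of the handle of the dark wooden paddle where best grasped, half-way up, 11 mm over its flat underside. 190 mm long, 90 to 180 g. x from head to handle end, y across, z out of its upper face. Head tip at x = -105; head 85 long, 60 wide, 14 thick; handle 24 wide, 22 thick from x = -25 to +85 mm; blue band near that end. Balances 10 to 15 mm headwards of this point
- paddle: the paddle as a whole; axes as point paddle_grip, origin on its underside at the middle of the head's tip
- scraper_grip (a point): centre of the red handle of the steel scraper where best grasped, half-way up, 11 mm over its flat underside. 160 mm long, 105 to 210 g. Axes as the paddle. Blade tip at x = -90; blade 70 long, 44 wide, 6 thick; handle 26 wide, 22 thick from x = -25 to +70 mm. Balances about 10 mm bladewards of this point
- scraper: the scraper as a whole; axes as point scraper_grip, origin on its underside at the middle of the blade's tip
- tray: fixed wooden tool tray, 245 x 280 mm; origin under its middle on the table, x along its compartments (away from the robot at yaw 0), y across, z up; floor 8 mm above the table. Heads go to the -x end. Compartments at y = +85 (paddle), 0 (yellow batten) and -85 mm (scraper). Back wall 26 mm high, face at x = -118 mm. Beside the handles the sides are open for fingers
- tray_bar (a point): middle of the steel bar, 8 mm thick, that crosses all compartments at tray x = -68 mm; its underside is 30 mm above the tray floor, its end posts (12 mm long, 40 mm high) stand at y = -134 and +134 mm. Heads must go in under it
- paddle_seat (a point): where point paddle_grip must come to lie: tray (+10, +85), 11 mm above the tray floor; tray axes, which the paddle's must match. Paddle compartment, in tray x: side walls 12 mm high and 70 mm apart beside the head from -85 to -25; low end wall 10 mm high, inner face at +95; side walls 10 mm high, 34 mm apart, from +55 to +95 mm
- scraper_seat (a point): where point scraper_grip must come to lie: tray (-5, -85), 11 mm above the tray floor; tray axes, which the scraper's must match. Scraper compartment, in tray x: side walls 12 mm high and 54 mm apart beside the blade from -85 to -40; low end wall 10 mm high, inner face at +65; side walls 10 mm high, 36 mm apart, from +37 to +65 mm
- plunger_paddle (a joint): travel (m) of the blue sprung block (36 mm wide, top 20 mm above the floor) at the head end of the paddle compartment: 0 when free, face at tray x = -89 mm; grows towards tray -x to at most 0.012. Pushes back with 6 N at 0, 14 N at full travel. Free, it leaves the compartment 6 mm too short for the paddle; with the paddle laid it reads 0.006
- plunger_scraper (a joint): the same for the red block of the scraper compartment: face at tray x = -89 mm when free, same travel and spring, 6 mm too short for the scraper; with the scraper laid it reads 0.006
- stick_grip (a point): centre of a pale wooden stick, 170 x 24 x 10 mm, lying in one lane of the rack, to be left there; axes as for the paddle
- batten: yellow batten, 150 x 22 x 12 mm, lying in the middle compartment of the tray, to be left there; origin under its middle, x along it
- bowl: terracotta bowl, 100 mm across, 40 mm high, between the robot and the work, to be left alone; origin under its middle
- jar: blue jar, 64 mm across, 85 mm high, to be left alone; origin under its middle
- cup: white cup, 76 mm across, 85 mm high, to be left alone; origin under its middle
Not all that is in view belongs to the job. Leave any white look-alike of the scraper alone.

How it is judged:
By the outcome, as a careful person would: the job done as asked, in the order asked, and still so for the second after the job is handed in, with the robot touching nothing.
It also fails if it takes over 72 s, if anything falls off the work surface, if the arm or the gripper's body presses on something with over 40 N, if the wrist force passes 120 N, or if a joint passes its speed limit or range.

### The arm

A 7-joint arm with a two-finger parallel gripper is mounted at the origin on the work surface. World frame = base frame: x ahead of the robot, y to its left, z up, the work surface at z = 0. Lengths are in mm, angles in rad, forces in N, time in s.
With the tool pointing down it reaches from about 400 to 875 mm from the base axis. Payload 4.4 kg.
Tool frame: the origin (TCP) lies at the very end of the fingers, on their centre line; the grasp point (between the pads) lies 19 mm behind it (ctrl.grip_depth is the distance from the TCP to the grasp point, in mm); z points along the fingers, x is the direction in which the jaws open and shut, and the axes are right-handed (so a half turn about z gives the same grasp; the last joint's range is limited). The gripper opens to 85 mm and grips with 20 to 120 N. Pads are 22 mm wide; open, the fingers measure 114 mm over their backs; the gripper's body (76 mm by 85 mm) begins 54 mm behind the grasp point. The pads swing forward as they close: fully open they stand 13 mm farther back than shut.
Start: joints at [1.258, 0.628, 0.038, 1.517, -0.027, 0.996, -0.02], TCP at [158.824, -630.312, 231.313] pointing down, gripper open.
Joint ranges: [-3.06, 3.06], [-0.37, 2.12], [-1.25, 1.32], [0.18, 2.47], [-1.1, 4.24], [0.23, 1.98], [-2.94, 2.94]. Speed limits (rad/s): [2.57, 2.57, 3.14, 3.14, 3.14, 3.14, 3.14].

### API

Orientations are given as [roll, pitch, yaw] about the fixed x, y, z axes, in that order (R = Rz(yaw) Ry(pitch) Rx(roll)).
In Python, from cell import ctrl gives the robot as it stands.
- The arm moves only by the shell command python3 -m creep 'ROWS'. ROWS is JSON, a list of rows, each an object with "hand": the opening, from 0 (shut) to 1 (fully open); "travel": the shift along the tool's x, y, z in cm, a list of three; "angular": the turn, a rotation vector about the tool's x, y, z in degrees, a list of three. In form: [{"hand": hand, "travel": [tx, ty, tz], "angular": [rx, ry, rz]}, ...]. A call has 1 to 20 rows; each row is the pose to reach, as a shift and turn from the pose measured when the call began, along the tool's axes at that moment; what a row does not reach only later rows make up. A row lasts 1/10 s, in which the tool goes at most 50 mm and 8.59 degrees, less where a joint would pass 70% of its speed; a pose out of reach is approached as far as the arm can. A call with a gripper value outside its range is refused whole. The fingers move at their own pace and stop on an object; the grip force is fixed at half the most. Time passes only in rows, so rows that repeat a pose let the fingers close. It gives the time, the measured TCP pose, the force and the opening at its end, in the units of the state.
- ctrl.read_state(): the state, without advancing time (a new reading comes with each control period).
- ctrl.get_image(name): name is "scene" or "side" or "wrist"; returns a dict with "frame" (480x640x3 uint8, red, green, blue), "fx", "fy", "cx", "cy" (pixels), "origin" and "orientation" of the camera in the world. Camera axes: x right, y down, z forward; pixel columns grow to the right and rows downward; lengths in mm; the calibration is good to about 2 mm. A picture is of the moment at which its call begins. There is no depth.
- ctrl.finish_job(): hands the job in, once; it reports no verdict.
Trained networks look in the newest picture that a camera, given by its name, has taken for a name from the list of things; names that differ only in an ending like _2 or _b are one class to them, and where a whole thing is asked for, a point or a joint stands for the part that bears it (a point fixed in the world has none). Each returns a list of dicts, best first, with "confidence" (0 to 1); they miss things now and then, are a little off and sometimes report something else, mostly with a low value. They report only what shows in the picture. A call takes as long as a camera call. They do not tell look-alikes from the thing itself.
- ctrl.regions_of(camera, thing): "region" (480x640 bool, what is visible of it).
- ctrl.spot_point(camera, thing): "at" ([x, y, z] in mm, in world coordinates, good to about 4 mm: a listed point, or the origin of a listed thing).
The state is a dict: "clock": time; "qpos": joint angles; "qd": joint speeds; "tau": joint torques, N m; "eef_pos": TCP position; "tool_rot": TCP orientation; "force": force on the tool from outside, world axes, zero at the start; "torque": the same for the moment, N m; "width": finger opening in mm.
Only numpy, scipy, OpenCV 4.12 (cv2) and the standard library are available. Lean on these libraries where they do the work, as an engineer would, in place of code of your own. Each camera call takes 0.05 s, during which the arm holds its last target. There are 200 camera calls.

## Working session

There is one attempt and no reset: what is moved stays moved. The work goes in short steps, Python scripts to look and compute and a shell command to move; the robot and the scene stay as the last step left them, time stands still between calls to the robot, and variables do not carry over. Pictures are saved under pics/ and viewed, about 8 in all and at most 12, crops included, and the job is handed in when it is done.

```bash
ls; mkdir -p pics; cat > h.py <<'E'
import numpy as np, cv2
from cell import ctrl
from scipy.spatial.transform import Rotation as R
def rot(o): return R.from_euler('xyz',o)
def cam(name):
    im=ctrl.get_image(name); return im
def camR(im):
    o=np.array(im["orientation"]); return R.from_matrix(o) if o.shape==(3,3) else (rot(o) if o.size==3 else R.from_quat(o))
def proj(im,P):
    p=camR(im).inv().apply(np.atleast_2d(P)-np.array(im["origin"]))
    return np.c_[im["fx"]*p[:,0]/p[:,2]+im["cx"], im["fy"]*p[:,1]/p[:,2]+im["cy"]]
def ray(im,u,v):
    return np.array(im["origin"]), camR(im).apply([(u-im["cx"])/im["fx"],(v-im["cy"])/im["fy"],1])
def onplane(im,u,v,z):
    o,d=ray(im,u,v); return o+d*(z-o[2])/d[2]
def spots(c,t):
    return [(np.round(s["at"],1).tolist(),round(s["confidence"],2)) for s in ctrl.spot_point(c,t)]
E
python3 - <<'E'
from h import *
for c in ["scene","side"]:
    im=cam(c); cv2.imwrite(f"pics/{c}0.png",im["frame"][:,:,::-1]); print(c,im["fx"],im["origin"],im["orientation"])
    for t in ["rack","rack_ridges","paddle_grip","paddle","scraper_grip","scraper","tray","tray_bar","paddle_seat","scraper_seat","stick_grip","batten","bowl","jar","cup"]: print(t,spots(c,t))
print(ctrl.read_state())
E
```

```text
pics
scene 524.9685374616207 [ 853.3558124  -448.94739172  903.01194113] [-2.53777846 -0.00616939  0.64540735]
rack [([540.7, 201.7, 0.5], 0.91), ([793.0, -75.4, 0.4], 0.44)]
rack_ridges [([564.5, 201.6, 51.1], 0.57), ([568.3, -258.8, 7.3], 0.25)]
paddle_grip [([621.4, 283.9, 104.3], 0.75), ([793.1, -71.1, 0.9], 0.6)]
paddle [([594.8, 116.6, 88.6], 0.74), ([544.2, 292.1, 31.9], 0.71)]
scraper_grip [([303.1, -231.1, 10.4], 0.84), ([598.9, 201.9, 96.3], 0.61)]
scraper [([542.7, 203.8, 29.5], 0.92), ([211.8, -238.0, 1.1], 0.64)]
tray [([577.7, -252.0, -1.7], 0.88), ([571.1, -257.1, 5.4], 0.34), ([622.1, 285.4, 104.7], 0.23)]
tray_bar [([507.5, -267.0, 43.3], 0.65)]
paddle_seat [([575.9, -168.9, 20.1], 0.92), ([586.5, -338.4, 16.7], 0.62)]
scraper_seat [([584.1, -339.7, 18.2], 0.68)]
stick_grip [([597.3, 116.2, 88.5], 0.69)]
batten [([566.1, -256.9, 4.8], 0.92), ([545.2, 286.9, 28.4], 0.58)]
bowl [([378.4, 46.6, 0.9], 0.59)]
jar [([785.6, 76.0, 1.5], 0.79), ([587.4, -340.6, 23.8], 0.6)]
cup [([793.3, -72.0, 2.6], 0.67)]
side 614.4509915559536 [149.93230869 896.09333421 849.91115081] [-2.
[... 977 characters left out ...]
 0.26)]
{'clock': 1.6, 'qpos': array([ 1.25818613,  0.62841333,  0.03847471,  1.51739344, -0.0269938 ,
        0.99630296, -0.01998635]), 'qd': array([ 3.86257150e-04,  6.96254310e-04,  1.91113205e-05, -1.19168990e-03,
       -3.39500924e-04, -1.73772056e-03, -2.07320801e-03]), 'tau': array([ 6.97717915e-04, -5.63261604e+01,  1.22604813e+00, -1.93775833e+01,
        1.10053175e-02,  1.68292223e-03,  1.07417188e-05]), 'eef_pos': array([ 158.84541073, -630.3071615 ,  231.30641843]), 'tool_rot': array([-3.14154719e+00,  3.86976300e-07, -1.32397351e+00]), 'force': array([-0.17080513,  0.2879467 , -0.17529445]), 'torque': array([-0.04535144, -0.05396726, -0.0034108 ]), 'width': 85.25445590655012}
```

View images.

View pics/scene0.png

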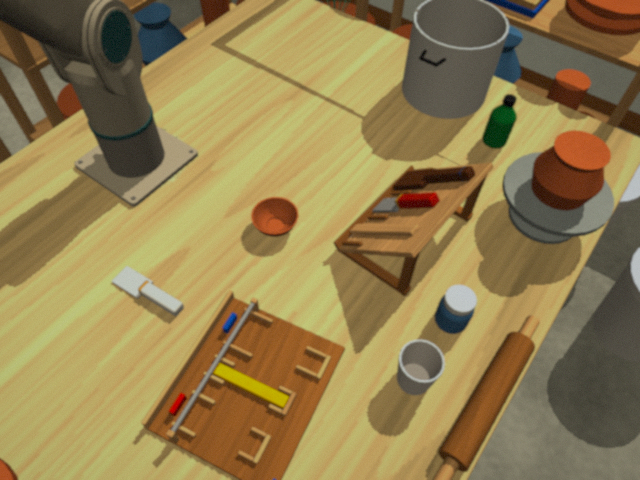

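View pics/side0.png

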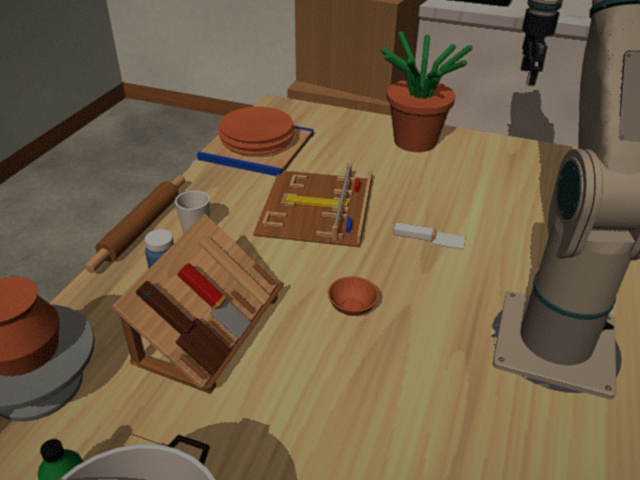

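```bash
cat >> h.py <<'E'
def toolR(psi,tilt,dirx=-1):
    """tool z = -normal of a surface that rises by tilt(deg) towards yaw psi(deg); tool x = -(y axis)"""
    M=R.from_euler('ZY',[psi,-tilt],degrees=True).as_matrix()
    return R.from_matrix(np.c_[-M[:,1],-M[:,0],-M[:,2]])
def go(p,Rt):
    s=ctrl.read_state(); R0=rot(s["tool_rot"]); 
    t=R0.inv().apply(np.array(p)-s["eef_pos"])/10; a=(R0.inv()*Rt).as_rotvec(degrees=True)
    print("clock %.1f"%s["clock"],"travel",np.round(t,2),"angular",np.round(a,1),"rows>=",max(np.linalg.norm(t)/5,np.linalg.norm(a)/8.59).round(1),"F",np.round(s["force"],1),"w",round(s["width"],1))
E
python3 - <<'E'
from h import *
Rt=toolR(-3,40); z=Rt.as_matrix()[:,2]
go([520,-150,330],toolR(-3,20))
go(np.array([600,242,100])-150*z,Rt)
E
```

```text
clock 1.6 travel [-37.75 -46.76  -9.87] angular [19.8  3.  17. ] rows>= 12.2 F [-0.2  0.3 -0.2] w 85.3
clock 1.6 travel [-76.65 -54.88   1.64] angular [39.7  6.  16.4] rows>= 18.9 F [-0.2  0.3 -0.2] w 85.3
```

```bash
W='{"hand":1,"travel":[-37.8,-46.8,-9.9],"angular":[20,3,17]}'; python3 -m creep '[{"hand":1,"travel":[-37.8,-46.8,-9.9],"angular":[20,3,17]},{"hand":1,"travel":[-37.8,-46.8,-9.9],"angular":[20,3,17]},{"hand":1,"travel":[-37.8,-46.8,-9.9],"angular":[20,3,17]},{"hand":1,"travel":[-37.8,-46.8,-9.9],"angular":[20,3,17]},{"hand":1,"travel":[-37.8,-46.8,-9.9],"angular":[20,3,17]},{"hand":1,"travel":[-37.8,-46.8,-9.9],"angular":[20,3,17]},{"hand":1,"travel":[-37.8,-46.8,-9.9],"angular":[20,3,17]},{"hand":1,"travel":[-37.8,-46.8,-9.9],"angular":[20,3,17]},{"hand":1,"travel":[-37.8,-46.8,-9.9],"angular":[20,3,17]},{"hand":1,"travel":[-37.8,-46.8,-9.9],"angular":[20,3,17]},{"hand":1,"travel":[-37.8,-46.8,-9.9],"angular":[20,3,17]},{"hand":1,"travel":[-37.8,-46.8,-9.9],"angular":[20,3,17]},{"hand":1,"travel":[-37.8,-46.8,-9.9],"angular":[20,3,17]},{"hand":1,"travel":[-37.8,-46.8,-9.9],"angular":[20,3,17]},{"hand":1,"travel":[-37.8,-46.8,-9.9],"angular":[20,3,17]},{"hand":1,"travel":[-37.8,-46.8,-9.9],"angular":[20,3,17]}]'
python3 - <<'E'
from h import *
Rt=toolR(-3,40); z=Rt.as_matrix()[:,2]
print(ctrl.read_state()["qpos"].round(2))
go(np.array([600,242,100])-150*z,Rt)
E
```

```text
clock: 3.2
eef_pos: [519.2, -151.3, 329.9]
tool_rot: [-2.791, 0.0, -1.627]
force: [-0.9, -0.7, 0.9]
width: 85.4
[ 0.38  0.21 -0.13  1.99 -0.08  0.6  -1.3 ]
clock 3.2 travel [-39.68   7.5    9.51] angular [19.9 -0.1 -0.2] rows>= 8.3 F [-0.9 -0.7  0.9] w 85.4
```

```bash
python3 -m creep '[{"hand":1,"travel":[-39.7,7.5,9.5],"angular":[20,0,0]},{"hand":1,"travel":[-39.7,7.5,9.5],"angular":[20,0,0]},{"hand":1,"travel":[-39.7,7.5,9.5],"angular":[20,0,0]},{"hand":1,"travel":[-39.7,7.5,9.5],"angular":[20,0,0]},{"hand":1,"travel":[-39.7,7.5,9.5],"angular":[20,0,0]},{"hand":1,"travel":[-39.7,7.5,9.5],"angular":[20,0,0]},{"hand":1,"travel":[-39.7,7.5,9.5],"angular":[20,0,0]},{"hand":1,"travel":[-39.7,7.5,9.5],"angular":[20,0,0]},{"hand":1,"travel":[-39.7,7.5,9.5],"angular":[20,0,0]},{"hand":1,"travel":[-39.7,7.5,9.5],"angular":[20,0,0]},{"hand":1,"travel":[-39.7,7.5,9.5],"angular":[20,0,0]},{"hand":1,"travel":[-39.7,7.5,9.5],"angular":[20,0,0]}]'
python3 - <<'E'
from h import *
print(ctrl.read_state()["qpos"].round(2))
im=cam("wrist"); cv2.imwrite("pics/w1.png",im["frame"][:,:,::-1]); print(im["fx"],im["origin"],im["orientation"])
for t in ["rack","rack_ridges","paddle_grip","paddle","scraper_grip","scraper","stick_grip"]: print(t,spots("wrist",t))
np.savez("w1.npz",**{k:np.array(v) for k,v in im.items()})
E
```

```text
clock: 4.4
eef_pos: [506.1, 12.6, 323.5]
tool_rot: [-2.501, -0.017, -1.63]
force: [-0.1, 0.1, 0.6]
width: 85.4
[ 0.2   0.1  -0.42  2.34  1.17  0.23 -2.93]
429.9901590732306 [487.35171276  16.11133302 488.12840661] [-2.83361939 -0.01631228 -1.62997338]
rack [([541.9, 201.5, -0.9], 0.59)]
rack_ridges []
paddle_grip [([615.4, 288.3, 104.6], 0.59), ([540.2, 205.0, 1.8], 0.33)]
paddle []
scraper_grip [([597.3, 198.6, 96.3], 0.59)]
scraper [([541.4, 201.0, 30.3], 0.84)]
stick_grip []
```

View pics/w1.png

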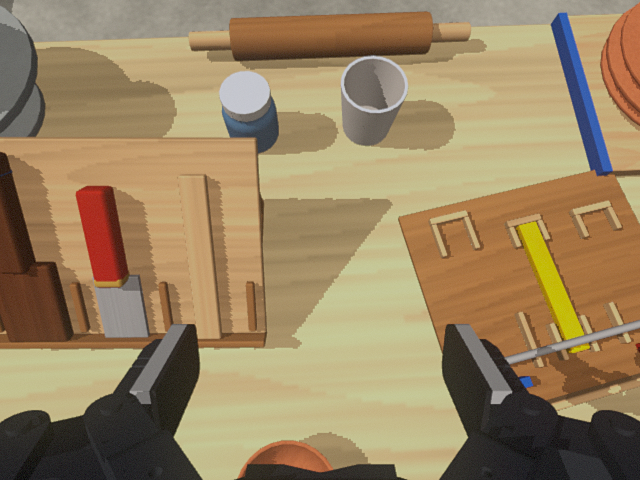

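```bash
python3 - <<'E'
from h import *
T=toolR(-3,15)
go([530,-50,340],T*R.from_euler('z',-60,degrees=True))
go([530,0,340],T*R.from_euler('z',-130,degrees=True))
E
```

```text
clock 4.8 travel [ 6.19 -3.12  0.37] angular [-19.1 -12.2 -59.1] rows>= 7.4 F [0.5 0.5 0.6] w 85.4
clock 4.8 travel [ 1.2  -2.94  0.13] angular [ -10.3  -25.  -128. ] rows>= 15.2 F [0.5 0.5 0.6] w 85.4
```

```bash
python3 -m creep '[{"hand":1,"travel":[6.2,-3.1,0.4],"angular":[-19,-12,-59]},{"hand":1,"travel":[6.2,-3.1,0.4],"angular":[-19,-12,-59]},{"hand":1,"travel":[6.2,-3.1,0.4],"angular":[-19,-12,-59]},{"hand":1,"travel":[6.2,-3.1,0.4],"angular":[-19,-12,-59]},{"hand":1,"travel":[6.2,-3.1,0.4],"angular":[-19,-12,-59]},{"hand":1,"travel":[6.2,-3.1,0.4],"angular":[-19,-12,-59]},{"hand":1,"travel":[6.2,-3.1,0.4],"angular":[-19,-12,-59]},{"hand":1,"travel":[6.2,-3.1,0.4],"angular":[-19,-12,-59]},{"hand":1,"travel":[1.2,-2.9,0],"angular":[-10,-25,-128]},{"hand":1,"travel":[1.2,-2.9,0],"angular":[-10,-25,-128]},{"hand":1,"travel":[1.2,-2.9,0],"angular":[-10,-25,-128]},{"hand":1,"travel":[1.2,-2.9,0],"angular":[-10,-25,-128]},{"hand":1,"travel":[1.2,-2.9,0],"angular":[-10,-25,-128]},{"hand":1,"travel":[1.2,-2.9,0],"angular":[-10,-25,-128]},{"hand":1,"travel":[1.2,-2.9,0],"angular":[-10,-25,-128]},{"hand":1,"travel":[1.2,-2.9,0],"angular":[-10,-25,-128]},{"hand":1,"travel":[1.2,-2.9,0],"angular":[-10,-25,-128]},{"hand":1,"travel":[1.2,-2.9,0],"angular":[-10,-25,-128]}]'
python3 - <<'E'
from h import *
print(ctrl.read_state()["qpos"].round(3))
Z=R.from_euler('z',180,degrees=True)
go([530,100,340],toolR(-3,15)*Z)
Rt=toolR(-3,40); z=Rt.as_matrix()[:,2]
go(np.array([600,242,100])-150*z,Rt*Z)
E
```

```text
clock: 6.6
eef_pos: [528.8, -2.3, 340.9]
tool_rot: [2.993, -0.225, 0.576]
force: [-0.0, 0.3, -0.5]
width: 85.5
[ 0.826  0.397 -1.215  1.917  0.6    0.896 -0.094]
clock 6.6 travel [ 5.51 -8.63  0.08] angular [  0.1  -0.7 -55.1] rows>= 6.4 F [-0.   0.3 -0.5] w 85.5
clock 6.6 travel [  8.37 -24.24  11.37] angular [-22.9  11.3 -54.3] rows>= 7.0 F [-0.   0.3 -0.5] w 85.5
```

```bash
python3 -m creep '[{"hand":1,"travel":[5.5,-8.6,0],"angular":[0,-1,-55]},{"hand":1,"travel":[5.5,-8.6,0],"angular":[0,-1,-55]},{"hand":1,"travel":[5.5,-8.6,0],"angular":[0,-1,-55]},{"hand":1,"travel":[5.5,-8.6,0],"angular":[0,-1,-55]},{"hand":1,"travel":[5.5,-8.6,0],"angular":[0,-1,-55]},{"hand":1,"travel":[5.5,-8.6,0],"angular":[0,-1,-55]},{"hand":1,"travel":[5.5,-8.6,0],"angular":[0,-1,-55]},{"hand":1,"travel":[8.4,-24.2,11.4],"angular":[-23,11,-54]},{"hand":1,"travel":[8.4,-24.2,11.4],"angular":[-23,11,-54]},{"hand":1,"travel":[8.4,-24.2,11.4],"angular":[-23,11,-54]},{"hand":1,"travel":[8.4,-24.2,11.4],"angular":[-23,11,-54]},{"hand":1,"travel":[8.4,-24.2,11.4],"angular":[-23,11,-54]},{"hand":1,"travel":[8.4,-24.2,11.4],"angular":[-23,11,-54]},{"hand":1,"travel":[8.4,-24.2,11.4],"angular":[-23,11,-54]},{"hand":1,"travel":[8.4,-24.2,11.4],"angular":[-23,11,-54]}]'
python3 - <<'E'
from h import *
print(ctrl.read_state()["qpos"].round(3))
im=cam("wrist"); cv2.imwrite("pics/w2.png",im["frame"][:,:,::-1]); print(im["fx"],im["origin"],im["orientation"])
for t in ["rack","rack_ridges","paddle_grip","paddle","scraper_grip","scraper","stick_grip"]: print(t,spots("wrist",t))
Rt=toolR(-3,40); z=Rt.as_matrix()[:,2]
go(np.array([600,242,100])-150*z,Rt*R.from_euler('z',180,degrees=True))
E
```

```text
clock: 8.1
eef_pos: [502.4, 250.4, 211.8]
tool_rot: [2.451, -0.001, 1.516]
force: [0.6, 0.1, 1.0]
width: 85.7
[-0.212  0.589 -0.883  2.305  1.679  0.992 -0.841]
429.9901590732306 [345.3848977  258.64527282 267.90605146] [ 2.11739385e+00 -7.74940439e-04  1.51669267e+00]
rack []
rack_ridges []
paddle_grip [([617.5, 286.6, 105.8], 0.58)]
paddle []
scraper_grip [([599.1, 202.3, 95.1], 0.89)]
scraper [([538.9, 201.8, 28.6], 0.96)]
stick_grip [([600.5, 114.9, 85.1], 0.6)]
clock 8.5 travel [ 0.15 -0.16 -0.04] angular [ 0.   0.4 -0.4] rows>= 0.1 F [ 0.4  0.8 -0.6] w 85.7
```

View pics/w2.png

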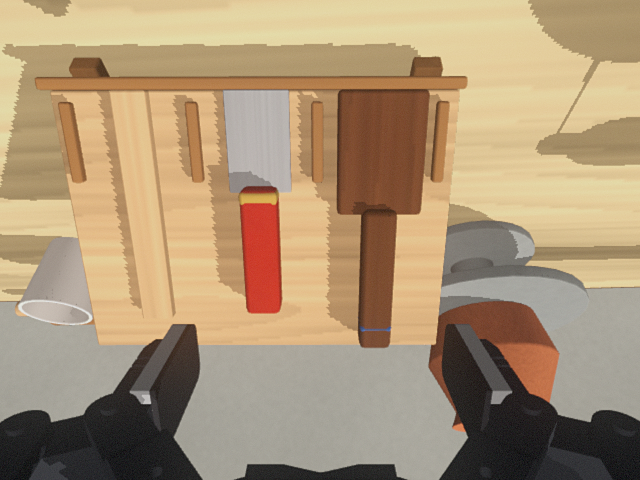

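```bash
python3 - <<'E'
from h import *
im=cam("wrist"); psi=-3.; O=np.array([540.5,201.5,30.])
M=R.from_euler('ZY',[psi,-40],degrees=True).as_matrix()
def pl(u,v,h):
    o,d=ray(im,u,v); n=M[:,2]; t=((O-o)@n+h)/(d@n); return M.T@(o+t*d-O)
for u,v,h in [(36,77,14),(466,77,14),(44,90,0),(460,90,0),(440,345,0),(340,91,14),(428,91,14),(338,212,14),(420,214,14),(364,212,22),(396,212,22),(361,346,22),(389,346,22),(241,205,22),(278,205,22),(247,312,22),(281,312,22)]:
    print((u,v),pl(u,v,h).round(1))
E
```

```text
(36, 77) [  -3.7 -142.9   14. ]
(466, 77) [ -1.8 134.8  14. ]
(44, 90) [   4.3 -148.1    0. ]
(460, 90) [  6.2 135.9   0. ]
(440, 345) [206.8 139.2  -0. ]
(340, 91) [ 6.2 53.9 14. ]
(428, 91) [  6.6 111.   14. ]
(338, 212) [87.8 53.1 14. ]
(420, 214) [ 89.5 111.6  14. ]
(364, 212) [85.6 70.9 22. ]
(396, 212) [85.7 93.  22. ]
(361, 346) [193.3  71.4  22. ]
(389, 346) [193.3  93.1  22. ]
(241, 205) [ 80.2 -14.2  22. ]
(278, 205) [80.4 11.4 22. ]
(247, 312) [163.4 -15.2  22. ]
(281, 312) [163.5  10.4  22. ]
```

```bash
python3 - <<'E'
from h import *
P=np.array([[617.5,286.6,105.8],[599.1,202.3,95.1],[538.9,201.8,28.6],[600.5,114.9,85.1],[540,201.5,0]])
im=cam("wrist"); print(proj(im,P).round(0), im["origin"])
for c in ["scene","side"]:
    im=cam(c); print(c,proj(im,P).round(0).tolist())
    r=[(round(x["confidence"],2),np.argwhere(x["region"]).mean(0)[::-1].round(0).tolist(),int(x["region"].sum())) for x in ctrl.regions_of(c,"scraper")]; print(r)
E
```

```text
[[386. 233.]
 [269. 210.]
 [260.  79.]
 [153. 204.]
 [262.  53.]] [347.62758208 255.24997438 270.45012132]
scene [[437.0, 176.0], [407.0, 200.0], [378.0, 207.0], [383.0, 232.0], [377.0, 216.0]]
[(0.81, [146.0, 290.0], 1322), (0.77, [408.0, 202.0], 830)]
side [[177.0, 320.0], [211.0, 295.0], [244.0, 330.0], [233.0, 270.0], [245.0, 340.0]]
[(0.79, [430.0, 235.0], 858), (0.55, [215.0, 300.0], 1652)]
```

```bash
python3 - <<'E'
from h import *
Z=R.from_euler('z',180,degrees=True)
Rt=toolR(-3,40); z=Rt.as_matrix()[:,2]; g=np.array([618,284,105.5])
go(g-40*z,Rt*Z); go(g+5*z,Rt*Z)
E
```

```text
clock 8.8 travel [ 4.39  1.5  11.53] angular [-0.   0.4 -0.2] rows>= 2.5 F [0.9 0.3 0.5] w 85.2
clock 8.8 travel [ 4.42  1.5  16.03] angular [-0.   0.4 -0.2] rows>= 3.3 F [0.9 0.3 0.5] w 85.2
```

```bash
python3 -m creep '[{"hand":0.7,"travel":[2.2,0.8,5],"angular":[0,0,0]},{"hand":0.7,"travel":[4.4,1.5,9],"angular":[0,0,0]},{"hand":0.7,"travel":[4.4,1.5,11.5],"angular":[0,0,0]},{"hand":0.7,"travel":[4.4,1.5,13],"angular":[0,0,0]},{"hand":0.7,"travel":[4.4,1.5,14.5],"angular":[0,0,0]},{"hand":0.7,"travel":[4.4,1.5,15.5],"angular":[0,0,0]},{"hand":0.7,"travel":[4.4,1.5,16],"angular":[0,0,0]},{"hand":0.7,"travel":[4.4,1.5,16],"angular":[0,0,0]},{"hand":0.7,"travel":[4.4,1.5,16],"angular":[0,0,0]}]'
python3 - <<'E'
from h import *
im=cam("wrist"); cv2.imwrite("pics/w3.png",im["frame"][:,:,::-1])
Z=R.from_euler('z',180,degrees=True)
Rt=toolR(-3,40); z=Rt.as_matrix()[:,2]; g=np.array([618,284,105.5])
go(g+5*z,Rt*Z); go(g+9*z,Rt*Z)
E
```

```text
clock: 9.7
eef_pos: [620.8, 284.0, 102.6]
tool_rot: [2.443, 0.001, 1.512]
force: [-0.1, 0.7, -0.6]
width: 59.7
clock 9.8 travel [-0.03 -0.03  0.11] angular [ 0.   0.3 -0.2] rows>= 0.0 F [-0.4 -0.2  0.1] w 59.8
clock 9.8 travel [-0.02 -0.03  0.51] angular [ 0.   0.3 -0.2] rows>= 0.1 F [-0.4 -0.2  0.1] w 59.8
```

View pics/w3.png

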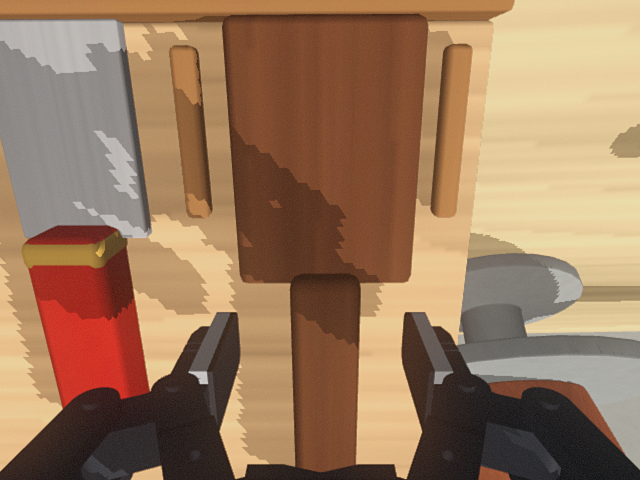

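```bash
python3 -m creep '[{"hand":0.7,"travel":[0,0,0.3],"angular":[0,0,0]},{"hand":0,"travel":[0,0,0.3],"angular":[0,0,0]},{"hand":0,"travel":[0,0,0.3],"angular":[0,0,0]},{"hand":0,"travel":[0,0,0.3],"angular":[0,0,0]},{"hand":0,"travel":[0,0,0.3],"angular":[0,0,0]},{"hand":0,"travel":[0,0,0.3],"angular":[0,0,0]},{"hand":0,"travel":[0,0,0.3],"angular":[0,0,0]},{"hand":0,"travel":[0,0,0.3],"angular":[0,0,0]}]'
```

```text
clock: 10.55
eef_pos: [622.5, 284.4, 100.8]
tool_rot: [2.443, 0.001, 1.513]
force: [-3.9, -1.1, 6.1]
width: 22.6
```

```bash
python3 -m creep '[{"hand":0,"travel":[0,0,-1],"angular":[0,0,0]},{"hand":0,"travel":[0,0,-3],"angular":[0,0,0]},{"hand":0,"travel":[0,0,-6],"angular":[0,0,0]},{"hand":0,"travel":[0,0,-9],"angular":[0,0,0]},{"hand":0,"travel":[0,0,-12],"angular":[0,0,0]},{"hand":0,"travel":[0,-3,-16],"angular":[0,0,0]},{"hand":0,"travel":[0,-3,-16],"angular":[0,0,0]}]'
python3 - <<'E'
from h import *
s=ctrl.read_state(); print(s["qpos"].round(2))
im=cam("wrist"); cv2.imwrite("pics/w4.png",im["frame"][:,:,::-1])
np.savez("w4.npz",pos=s["eef_pos"],rot=s["tool_rot"],**{k:np.array(v) for k,v in im.items()})
print(spots("wrist","paddle"),spots("wrist","paddle_grip"))
Z=R.from_euler('z',180,degrees=True)
go([530,100,340],toolR(0,15)*Z)
go([560,-120,300],toolR(8,8)*Z)
E
```

```text
clock: 11.25
eef_pos: [491.8, 294.1, 205.2]
tool_rot: [2.445, -0.0, 1.521]
force: [0.5, 1.0, -2.3]
width: 22.5
[-0.32  0.63 -0.88  2.26  1.64  1.06 -0.86]
[([413.2, 299.1, 134.0], 0.68)] [([487.3, 296.4, 209.7], 0.63)]
clock 11.4 travel [-18.95  12.11  -7.54] angular [25.   1.6 -2.9] rows>= 4.7 F [ 0.5  0.3 -1.8] w 22.4
clock 11.4 travel [-40.73  12.79  -1.7 ] angular [ 31.9   4.8 -10.5] rows>= 8.5 F [ 0.5  0.3 -1.8] w 22.4
```

View pics/w4.png

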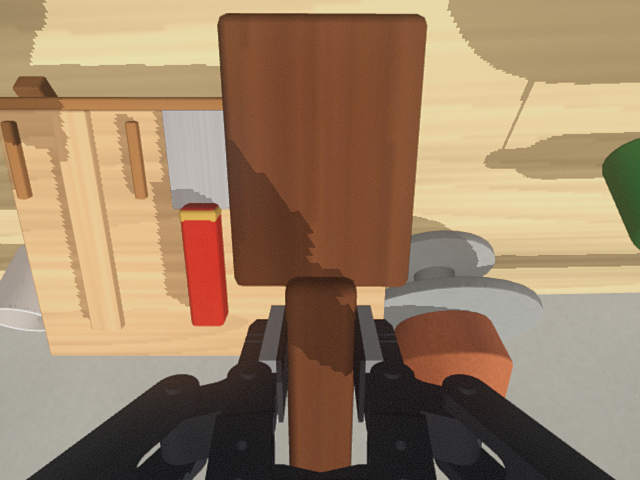

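```bash
python3 - <<'E'
from h import *
im=dict(np.load("w4.npz")); Rt=rot(im["rot"])
def tf(u,v,z):
    o,d=ray(im,u,v); o=Rt.inv().apply(o-im["pos"]); d=Rt.inv().apply(d); return (o+d*(z-o[2])/d[2]).round(1)
for u,v,z in [(222,14,-14),(424,14,-14),(236,285,-14),(408,285,-14),(288,282,-22),(354,282,-22)]: print((u,v),tf(u,v,z))
# tray geometry
for c in ["scene","side"]:
    im=cam(c); img=im["frame"]; hsv=cv2.cvtColor(img,cv2.COLOR_RGB2HSV)
    m=cv2.inRange(hsv,(25,180,150),(35,255,255)); n,l,st,ce=cv2.connectedComponentsWithStats(m); k=1+st[1:,4].argmax()
    r=cv2.minAreaRect(np.argwhere(l==k)[:,::-1].astype(np.float32)); b=cv2.boxPoints(r)
    print(c,st[k],[onplane(im,*p,20).round(1)[:2].tolist() for p in b])
E
```

```text
(222, 14) [ -26.8 -104.6  -14. ]
(424, 14) [  27.7 -104.6  -14. ]
(236, 285) [-28.2 -24.2 -14. ]
(408, 285) [ 28.8 -24.2 -14. ]
(288, 282) [-10.3 -29.  -22. ]
(354, 282) [ 10.2 -29.  -22. ]
scene [214 363  75  44 919] [[509.6, -279.4], [503.3, -259.2], [640.8, -232.6], [645.3, -252.4]]
side [302 198  17   5  51] [[596.4, -233.4], [602.6, -249.3], [566.7, -263.2], [560.8, -247.2]]
```

```bash
python3 -m creep '[{"hand":0,"travel":[-9,6,-6],"angular":[12,1,-1]},{"hand":0,"travel":[-19,12,-7.5],"angular":[25,2,-3]},{"hand":0,"travel":[-19,12,-7.5],"angular":[25,2,-3]},{"hand":0,"travel":[-19,12,-7.5],"angular":[25,2,-3]},{"hand":0,"travel":[-19,12,-7.5],"angular":[25,2,-3]},{"hand":0,"travel":[-19,12,-7.5],"angular":[25,2,-3]},{"hand":0,"travel":[-30,12.5,-5],"angular":[29,4,-7]},{"hand":0,"travel":[-40.7,12.8,-1.7],"angular":[32,5,-10]},{"hand":0,"travel":[-40.7,12.8,-1.7],"angular":[32,5,-10]},{"hand":0,"travel":[-40.7,12.8,-1.7],"angular":[32,5,-10]},{"hand":0,"travel":[-40.7,12.8,-1.7],"angular":[32,5,-10]},{"hand":0,"travel":[-40.7,12.8,-1.7],"angular":[32,5,-10]},{"hand":0,"travel":[-40.7,12.8,-1.7],"angular":[32,5,-10]}]'
python3 - <<'E'
from h import *
print(ctrl.read_state()["qpos"].round(2), ctrl.grip_depth)
im=cam("scene"); f=im["frame"][280:480,130:360]; cv2.imwrite("pics/s5.png",cv2.resize(f,None,fx=3,fy=3,interpolation=cv2.INTER_CUBIC)[:,:,::-1])
np.savez("s5.npz",**{k:np.array(v) for k,v in im.items()})
E
```

```text
clock: 12.8
eef_pos: [559.7, -128.8, 297.1]
tool_rot: [3.007, -0.006, 1.691]
force: [-0.5, -0.4, -1.0]
width: 22.6
[ 0.93  0.62 -1.18  1.75  0.66  1.07  1.25] 18.700000000000003
```

View pics/s5.png

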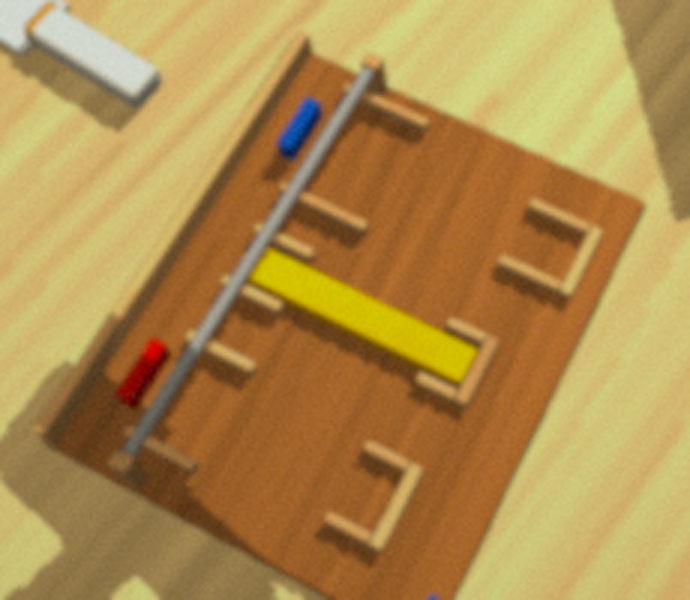

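```bash
cat > fit.py <<'E'
from h import *
from scipy.optimize import least_squares
def fit(im,C,T,x0=(576,-255,9)):
    C=np.array(C,float);T=np.array(T,float)
    def w(p): return R.from_euler('z',p[2],degrees=True).apply(T)+[p[0],p[1],0]
    r=least_squares(lambda p:(proj(im,w(p))-C).ravel(),x0,loss='soft_l1'); print(r.x.round(2)); print((proj(im,w(r.x))-C).round(1).tolist()); return r.x
E
python3 - <<'E'
from fit import *
im=dict(np.load("s5.npz"))
c=np.array([(644,203),(373,62),(123,459),(587,236),(563,284),(410,470),(373,537),(45,440)])/3+[130,280]
T=[(122.5,140,8),(-68,134,48),(-68,-134,48),(95,102,18),(95,68,18),(65,-67,18),(65,-103,18),(-122.5,-140,8)]
fit(im,c,T)
print(spots("side","tray"),spots("side","tray_bar"),spots("side","paddle_seat"),spots("side","scraper_seat"),spots("scene","tray"),spots("scene","tray_bar"),spots("scene","paddle_seat"))
E
```

```text
[ 576.38 -255.26   10.87]
[[3.7, 1.0], [-0.2, -0.7], [-1.0, 0.1], [0.3, -0.9], [-0.0, -0.5], [-1.5, 0.6], [-0.1, -1.0], [1.1, 1.6]]
[([573.5, -254.2, -2.1], 0.84), ([417.1, 292.8, 133.3], 0.36)] [([505.9, -266.2, 39.3], 0.71)] [([570.7, -170.1, 19.5], 0.82)] [([583.8, -340.7, 22.0], 0.87), ([597.4, 201.8, 95.4], 0.39)] [([580.3, -254.9, -2.1], 0.97), ([564.5, -127.6, 303.7], 0.5), ([566.9, -256.6, 3.1], 0.35)] [([504.8, -268.3, 41.2], 0.78)] [([569.9, -168.7, 18.4], 0.91), ([603.5, 202.8, 97.0], 0.51)]
```

```bash
cat >> h.py <<'E'
TR=dict(x=575.,y=-254.8,yaw=10.8)
def lay(tx,ty,tz,tilt,off,dyaw=0):
    """tool's head tip at tray x,y and world z, handle raised by tilt; off=TCP in the tool-object's frame"""
    Z=R.from_euler('z',180,degrees=True); Rt=toolR(TR["yaw"]+dyaw,tilt)*Z
    ax=R.from_euler('ZY',[TR["yaw"]+dyaw,-tilt],degrees=True)
    tip=R.from_euler('z',TR["yaw"],degrees=True).apply([tx,ty,0])+[TR["x"],TR["y"],tz]
    p=tip+ax.apply(off); print(p.round(1),end=' '); go(p,Rt)
PO=[106.5,0,4]
E
python3 - <<'E'
from h import *
lay(-40,85,80,7,PO)
lay(-40,85,45,7,PO)
E
```

```text
[ 623.1 -159.1   96.9] clock 13.2 travel [-4.93  2.87 20.83] angular [ 0.9  0.  -3.1] rows>= 4.3 F [ 0.3 -0.2 -1.4] w 22.5
[ 623.1 -159.1   61.9] clock 13.2 travel [-4.95  2.39 24.3 ] angular [ 0.9  0.  -3.1] rows>= 5.0 F [ 0.3 -0.2 -1.4] w 22.5
```

```bash
python3 -m creep '[{"hand":0,"travel":[-2,1,5],"angular":[0,0,-1]},{"hand":0,"travel":[-3.5,2,9],"angular":[0,0,-2]},{"hand":0,"travel":[-4.9,2.9,13],"angular":[1,0,-3]},{"hand":0,"travel":[-4.9,2.9,17],"angular":[1,0,-3]},{"hand":0,"travel":[-4.9,2.9,20.8],"angular":[1,0,-3]},{"hand":0,"travel":[-4.9,2.7,22.5],"angular":[1,0,-3]},{"hand":0,"travel":[-4.9,2.4,24.3],"angular":[1,0,-3]},{"hand":0,"travel":[-4.9,2.4,24.3],"angular":[1,0,-3]},{"hand":0,"travel":[-4.9,2.4,24.3],"angular":[1,0,-3]}]'
python3 - <<'E'
from h import *
print(ctrl.read_state()["qpos"].round(2))
im=cam("scene"); a=im["frame"][260:480,130:370]
im2=cam("wrist"); b=im2["frame"]
a=cv2.resize(a,(480,440),interpolation=cv2.INTER_CUBIC); b=cv2.resize(b[:,130:510],(320,404))
o=np.zeros((440,800,3),np.uint8); o[:,:480]=a; o[:404,480:]=b; cv2.imwrite("pics/p6.png",o[:,:,::-1])
print(spots("scene","paddle"),spots("scene","paddle_grip"),spots("side","paddle"))
lay(-40,85,45,7,PO)
lay(-45,85,14,7,PO)
E
```

```text
clock: 14.1
eef_pos: [623.9, -158.4, 63.2]
tool_rot: [3.019, 0.001, 1.757]
force: [0.8, 1.0, -1.3]
width: 23.0
[ 0.75  0.97 -0.91  1.76  1.02  0.81  1.13]
[([523.0, -176.9, 41.3], 0.72)] [([626.2, -160.0, 68.4], 0.79)] [([417.9, 293.2, 132.4], 0.95), ([505.6, -266.3, 40.5], 0.68)]
[ 623.1 -159.1   61.9] clock 14.3 travel [-0.01 -0.1   0.13] angular [ 0.   0.1 -0.1] rows>= 0.0 F [ 0.1 -0.5 -2.4] w 22.9
[ 618.2 -160.    30.9] clock 14.3 travel [-0.01 -0.97  3.15] angular [ 0.   0.1 -0.1] rows>= 0.7 F [ 0.1 -0.5 -2.4] w 22.9
```

View pics/p6.png

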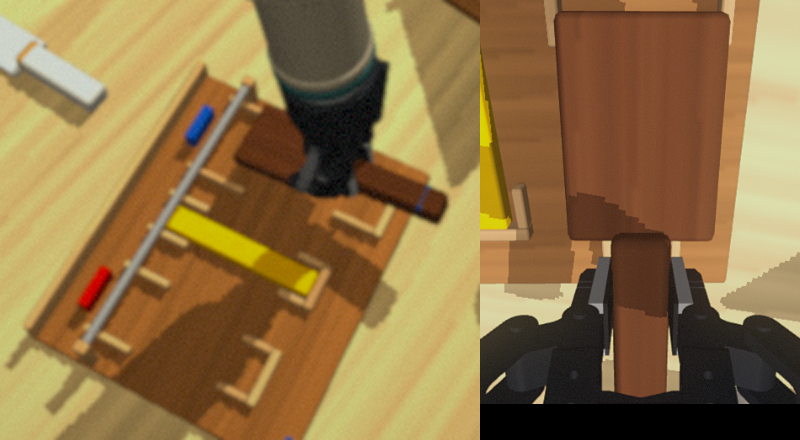

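```bash
python3 -m creep '[{"hand":0,"travel":[0,-0.2,0.8],"angular":[0,0,0]},{"hand":0,"travel":[0,-0.5,1.6],"angular":[0,0,0]},{"hand":0,"travel":[0,-0.8,2.4],"angular":[0,0,0]},{"hand":0,"travel":[0,-1,2.9],"angular":[0,0,0]},{"hand":0,"travel":[0,-1,3.1],"angular":[0,0,0]},{"hand":0,"travel":[0,-1,3.1],"angular":[0,0,0]}]'
python3 - <<'E'
from h import *
lay(-45,85,14,7,PO)
lay(-75,85,14,7,PO)
lay(-84,85,12,7,PO)
E
```

```text
clock: 14.95
eef_pos: [617.7, -159.8, 30.9]
tool_rot: [3.019, 0.001, 1.757]
force: [0.6, -0.6, -1.5]
width: 22.8
[ 618.2 -160.    30.9] clock 14.9 travel [-0.03  0.05 -0.  ] angular [ 0.   0.1 -0.1] rows>= 0.0 F [ 0.6 -0.6 -1.5] w 22.8
[ 588.8 -165.6   30.9] clock 14.9 travel [-0.04 -2.93 -0.37] angular [ 0.   0.1 -0.1] rows>= 0.6 F [ 0.6 -0.6 -1.5] w 22.8
[ 579.9 -167.3   28.9] clock 14.9 travel [-0.04 -3.85 -0.28] angular [ 0.   0.1 -0.1] rows>= 0.8 F [ 0.6 -0.6 -1.5] w 22.8
```

```bash
python3 -m creep '[{"hand":0,"travel":[0,-0.8,-0.1],"angular":[0,0,0]},{"hand":0,"travel":[0,-1.6,-0.2],"angular":[0,0,0]},{"hand":0,"travel":[0,-2.4,-0.3],"angular":[0,0,0]},{"hand":0,"travel":[0,-3.2,-0.3],"angular":[0,0,0]},{"hand":0,"travel":[0,-3.8,-0.3],"angular":[0,0,0]},{"hand":0,"travel":[0,-3.8,-0.3],"angular":[0,0,0]}]'
python3 - <<'E'
from h import *
im=cam("side"); a=im["frame"][150:260,240:390]; cv2.imwrite("pics/p7.png",cv2.resize(a,None,fx=5,fy=5,interpolation=cv2.INTER_CUBIC)[:,:,::-1])
lay(-84,85,12,7,PO)
lay(-92,85,11,7,PO)
lay(-99,85,11,7,PO)
E
```

```text
clock: 15.55
eef_pos: [579.0, -167.5, 29.0]
tool_rot: [3.021, 0.001, 1.756]
force: [0.1, 0.3, -2.3]
width: 22.8
[ 579.9 -167.3   28.9] clock 15.6 travel [-0.01 -0.    0.03] angular [ 0.   0.1 -0.1] rows>= 0.0 F [-0.1  0.4 -0.8] w 22.5
[ 572.1 -168.8   27.9] clock 15.6 travel [-0.01 -0.81  0.03] angular [ 0.   0.1 -0.1] rows>= 0.2 F [-0.1  0.4 -0.8] w 22.5
[ 565.2 -170.1   27.9] clock 15.6 travel [-0.02 -1.5  -0.06] angular [ 0.   0.1 -0.1] rows>= 0.3 F [-0.1  0.4 -0.8] w 22.5
```

```bash
for i in 1; do python3 -m creep '[{"hand":0,"travel":[0,-0.4,0],"angular":[0,0,0]},{"hand":0,"travel":[0,-0.8,0],"angular":[0,0,0]},{"hand":0,"travel":[0,-0.8,0],"angular":[0,0,0]},{"hand":0,"travel":[0,-0.8,0],"angular":[0,0,0]}]'; done; python3 -m creep '[{"hand":0,"travel":[0,-0.2,0],"angular":[0,0,0]},{"hand":0,"travel":[0,-0.3,0],"angular":[0,0,0]},{"hand":0,"travel":[0,-0.3,0],"angular":[0,0,0]}]'
```

```text
clock: 16.0
eef_pos: [574.7, -167.9, 29.3]
tool_rot: [3.014, 0.001, 1.758]
force: [4.4, 1.3, -1.9]
width: 22.4
clock: 16.3
eef_pos: [574.1, -167.9, 29.9]
tool_rot: [3.009, 0.0, 1.759]
force: [6.2, 1.1, -1.7]
width: 22.7
```

```bash
python3 -m creep '[{"hand":0,"travel":[0,-0.6,0],"angular":[0,0,0]},{"hand":0,"travel":[0,-0.9,0],"angular":[0,0,0]},{"hand":0,"travel":[0,-1.2,0],"angular":[0,0,0]},{"hand":0,"travel":[0,-1.5,0],"angular":[0,0,0]},{"hand":0,"travel":[0,-1.7,0],"angular":[0,0,0]},{"hand":0,"travel":[0,-1.7,0],"angular":[0,0,0]},{"hand":0,"travel":[0,-1.7,0],"angular":[0,0,0]}]'
```

```text
clock: 17.0
eef_pos: [564.6, -169.4, 30.7]
tool_rot: [2.995, 0.0, 1.761]
force: [12.8, 2.1, 1.4]
width: 23.0
```

```bash
python3 -m creep '[{"hand":0,"travel":[0,-0.72,0.3],"angular":[2,0,0]},{"hand":0,"travel":[0,-0.74,0.7],"angular":[4,0,0]},{"hand":0,"travel":[0,-0.76,1.1],"angular":[6,0,0]},{"hand":0,"travel":[0,-0.78,1.5],"angular":[8,0,0]},{"hand":0,"travel":[0,-0.8,1.9],"angular":[10,0,0]},{"hand":0,"travel":[0,-0.8,2.0],"angular":[10,0,0]},{"hand":0,"travel":[0,-0.8,2.0],"angular":[10,0,0]}]'
python3 - <<'E'
from h import *
im=cam("side"); a=im["frame"][150:260,240:390]; b=cam("scene")["frame"][260:480,130:370]
o=np.zeros((440,800,3),np.uint8); o[:275,480:]=0; A=cv2.resize(a,(320,235)); o[:440,:480]=cv2.resize(b,(480,440),interpolation=cv2.INTER_CUBIC); o[:235,480:]=A; o[236:436,480:780]=cv2.resize(cam("wrist")["frame"],(300,200)); cv2.imwrite("pics/p8.png",o[:,:,::-1])
E
```

```text
clock: 17.7
eef_pos: [566.5, -168.6, 12.6]
tool_rot: [-3.127, 0.001, 1.763]
force: [9.9, 1.0, 6.4]
width: 23.2
```

View pics/p8.png

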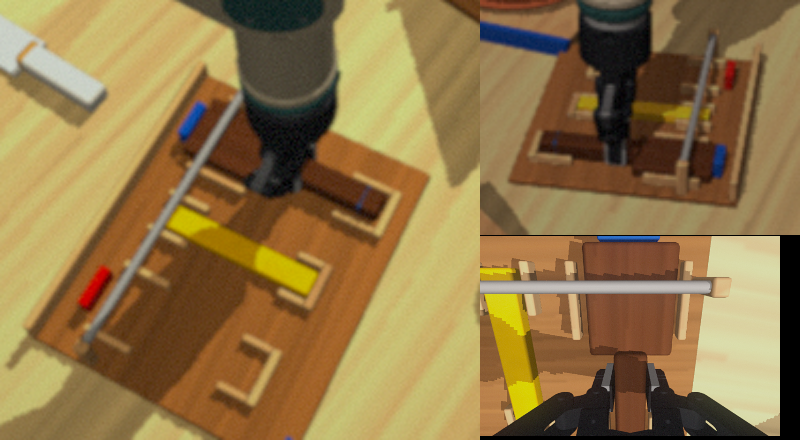

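```bash
python3 -m creep '[{"hand":0,"travel":[0,0.2,0.1],"angular":[0,0,0]},{"hand":0,"travel":[0,0.4,0.1],"angular":[0,0,0]},{"hand":0.3,"travel":[0,0.4,0.1],"angular":[0,0,0]},{"hand":0.55,"travel":[0,0.4,0],"angular":[0,0,0]},{"hand":0.55,"travel":[0,0.4,0],"angular":[0,0,0]},{"hand":0.55,"travel":[0,0.4,0],"angular":[0,0,0]},{"hand":0.55,"travel":[0,0.4,-2],"angular":[0,0,0]},{"hand":0.55,"travel":[0,0.4,-5],"angular":[0,0,0]},{"hand":0.6,"travel":[0,0.4,-10],"angular":[0,0,0]},{"hand":0.7,"travel":[0,0.4,-15],"angular":[0,0,0]},{"hand":0.7,"travel":[0,0.4,-20],"angular":[0,0,0]},{"hand":0.7,"travel":[0,0.4,-24],"angular":[0,0,0]},{"hand":0.7,"travel":[0,0.4,-24],"angular":[0,0,0]}]'
python3 - <<'E'
from h import *
im=cam("wrist"); cv2.imwrite("pics/p9.png",im["frame"][:,:,::-1]); 
np.savez("p9.npz",**{k:np.array(v) for k,v in im.items()})
print(spots("wrist","paddle_grip"),spots("side","paddle_grip"),spots("wrist","paddle"),ctrl.read_state()["qpos"].round(2))
Z=R.from_euler('z',180,degrees=True)
Rt=toolR(-3,40); z=Rt.as_matrix()[:,2]
go([530,100,340],toolR(0,15)*Z)
E
```

```text
clock: 19.15
eef_pos: [576.9, -166.2, 258.5]
tool_rot: [-3.137, 0.004, 1.762]
force: [-0.1, 0.1, -1.4]
width: 59.9
[([571.1, -167.0, 18.5], 0.89)] [([564.0, -170.8, 17.1], 0.91), ([573.2, -253.5, 2.1], 0.38)] [([467.4, -188.9, 9.3], 0.7)] [ 0.83  0.75 -1.07  1.62  0.69  1.22  1.37]
clock 19.4 travel [27.07  0.76 -8.91] angular [-15.9  -1.3  10.9] rows>= 5.7 F [ 0.1  0.9 -1.1] w 59.8
```

View pics/p9.png

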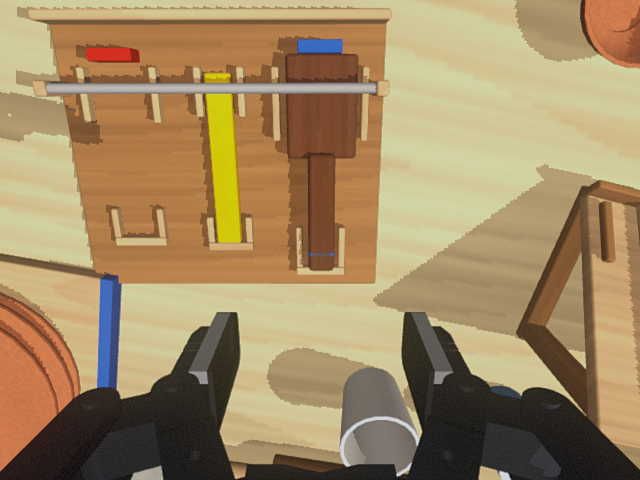

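```bash
python3 - <<'E'
from h import *
Z=R.from_euler('z',180,degrees=True)
Rt=toolR(-3,40); z=Rt.as_matrix()[:,2]; g=np.array([599.5,200,95.5])
go([530,60,340],toolR(0,15)*Z)
go(g-120*z,Rt*Z)
go(g-40*z,Rt*Z)
E
```

```text
clock 19.4 travel [ 2.314e+01 -1.000e-02 -8.900e+00] angular [-15.9  -1.3  10.9] rows>= 5.0 F [ 0.1  0.9 -1.1] w 59.8
clock 19.4 travel [37.43  2.25  6.32] angular [-40.7  -4.8  13.5] rows>= 7.6 F [ 0.1  0.9 -1.1] w 59.8
clock 19.4 travel [36.19  7.34 12.36] angular [-40.7  -4.8  13.5] rows>= 7.8 F [ 0.1  0.9 -1.1] w 59.8
```

```bash
python3 -m creep '[{"hand":0.7,"travel":[23.1,0,-8.9],"angular":[-16,-1,11]},{"hand":0.7,"travel":[23.1,0,-8.9],"angular":[-16,-1,11]},{"hand":0.7,"travel":[23.1,0,-8.9],"angular":[-16,-1,11]},{"hand":0.7,"travel":[23.1,0,-8.9],"angular":[-16,-1,11]},{"hand":0.7,"travel":[23.1,0,-8.9],"angular":[-16,-1,11]},{"hand":0.7,"travel":[23.1,0,-8.9],"angular":[-16,-1,11]},{"hand":0.7,"travel":[37.4,2.2,6.3],"angular":[-41,-5,13]},{"hand":0.7,"travel":[37.4,2.2,6.3],"angular":[-41,-5,13]},{"hand":0.7,"travel":[37.4,2.2,6.3],"angular":[-41,-5,13]},{"hand":0.7,"travel":[37.4,2.2,6.3],"angular":[-41,-5,13]},{"hand":0.7,"travel":[37.4,2.2,6.3],"angular":[-41,-5,13]},{"hand":0.7,"travel":[37.4,2.2,6.3],"angular":[-41,-5,13]},{"hand":0.7,"travel":[37.4,2.2,6.3],"angular":[-41,-5,13]},{"hand":0.7,"travel":[37.4,2.2,6.3],"angular":[-41,-5,13]},{"hand":0.7,"travel":[37.4,2.2,6.3],"angular":[-41,-5,13]}]'
python3 - <<'E'
from h import *
Z=R.from_euler('z',180,degrees=True)
im=cam("wrist"); cv2.imwrite("pics/q1.png",im["frame"][:,:,::-1])
print(spots("wrist","scraper_grip"),spots("wrist","scraper"),spots("scene","scraper_grip"),ctrl.read_state()["qpos"].round(2))
hsv=cv2.cvtColor(im["frame"],cv2.COLOR_RGB2HSV); m=cv2.inRange(hsv,(0,200,120),(6,255,255))|cv2.inRange(hsv,(174,200,120),(180,255,255))
n,l,st,ce=cv2.connectedComponentsWithStats(m); k=1+st[1:,4].argmax(); print("red bbox",st[k],ce[k].round(0))
Rt=toolR(-3,40); z=Rt.as_matrix()[:,2]; g=np.array([599.5,200,95.5])
go(g-40*z,Rt*Z); go(g+5*z,Rt*Z); print(proj(im,[g]).round())
E
```

```text
clock: 20.85
eef_pos: [519.4, 205.4, 183.2]
tool_rot: [2.445, 0.007, 1.529]
force: [1.1, 0.6, -0.4]
width: 59.9
[([599.9, 198.7, 96.4], 0.71)] [([540.0, 202.4, 30.8], 0.92)] [([301.8, -230.6, 12.9], 0.95), ([602.4, 200.5, 98.8], 0.65)] [-0.15  0.62 -0.8   2.37  1.86  0.95 -0.92]
red bbox [ 302  222   40  119 3398] [321. 280.]
clock 21.1 travel [0.14 0.15 7.95] angular [0.1 0.1 0.6] rows>= 1.6 F [-0.3 -0.2  0. ] w 59.6
clock 21.1 travel [ 0.15  0.14 12.45] angular [0.1 0.1 0.6] rows>= 2.5 F [-0.3 -0.2  0. ] w 59.6
[[319. 238.]]
```

```bash
python3 -m creep '[{"hand":0.7,"travel":[0.1,0.1,4],"angular":[0,0,0.6]},{"hand":0.7,"travel":[0.1,0.1,8],"angular":[0,0,0.6]},{"hand":0.7,"travel":[0.1,0.1,10],"angular":[0,0,0.6]},{"hand":0.7,"travel":[0.1,0.1,11.5],"angular":[0,0,0.6]},{"hand":0.7,"travel":[0.1,0.1,12.2],"angular":[0,0,0.6]},{"hand":0.7,"travel":[0.1,0.1,12.5],"angular":[0,0,0.6]},{"hand":0.7,"travel":[0.1,0.1,12.5],"angular":[0,0,0.6]}]'
python3 -m creep '[{"hand":0.5,"travel":[0,0,0.2],"angular":[0,0,0]},{"hand":0,"travel":[0,0,0.2],"angular":[0,0,0]},{"hand":0,"travel":[0,0,0.2],"angular":[0,0,0]},{"hand":0,"travel":[0,0,0.2],"angular":[0,0,0]},{"hand":0,"travel":[0,0,0.2],"angular":[0,0,0]},{"hand":0,"travel":[0,0,0.2],"angular":[0,0,0]},{"hand":0,"travel":[0,0,0.2],"angular":[0,0,0]}]'
```

```text
clock: 21.75
eef_pos: [602.6, 199.3, 91.7]
tool_rot: [2.441, 0.001, 1.517]
force: [0.6, -0.2, -0.1]
width: 59.9
clock: 22.45
eef_pos: [603.7, 199.9, 91.1]
tool_rot: [2.439, 0.001, 1.518]
force: [-3.9, -0.1, 5.4]
width: 24.7
```

```bash
python3 -m creep '[{"hand":0,"travel":[0,0,-1],"angular":[0,0,0]},{"hand":0,"travel":[0,0,-3],"angular":[0,0,0]},{"hand":0,"travel":[0,0,-6],"angular":[0,0,0]},{"hand":0,"travel":[0,0,-9],"angular":[0,0,0]},{"hand":0,"travel":[0,0,-12],"angular":[0,0,0]},{"hand":0,"travel":[0,-3,-16],"angular":[0,0,0]},{"hand":0,"travel":[0,-3,-16],"angular":[0,0,0]},{"hand":0,"travel":[0,-3,-16],"angular":[0,0,0]}]'
python3 - <<'E'
from h import *
s=ctrl.read_state(); Rt=rot(s["tool_rot"])
im=cam("wrist"); cv2.imwrite("pics/q2.png",im["frame"][:,:,::-1])
for c in ["wrist","side","scene"]:
  for t in ["scraper","scraper_grip"]:
    print(c,t,[(Rt.inv().apply(np.array(a)-s["eef_pos"]).round(1).tolist(),b) for a,b in spots(c,t)])
for x in ctrl.regions_of("wrist","scraper"):
    q=np.argwhere(x["region"]); print(round(x["confidence"],2),q.min(0),q.max(0))
Z=R.from_euler('z',180,degrees=True)
go([530,60,340],toolR(0,15)*Z)
go([560,-200,300],toolR(10.8,7)*Z)
E
```

```text
clock: 23.25
eef_pos: [476.7, 207.1, 194.7]
tool_rot: [2.439, 0.001, 1.521]
force: [-0.3, -0.2, -2.1]
width: 24.6
wrist scraper [([-2.6, -86.3, 4.7], 0.59)]
wrist scraper_grip [([1.8, -1.0, -4.3], 0.77)]
side scraper [([-452.2, -307.7, -5.7], 0.9), ([1.8, -58.5, 169.8], 0.64)]
side scraper_grip [([-0.5, 30.7, 153.4], 0.97), ([-442.3, -239.9, 42.1], 0.64)]
scene scraper [([-457.6, -308.7, -11.9], 0.81), ([-2.2, -58.2, 165.8], 0.72)]
scene scraper_grip [([-445.6, -234.5, 40.2], 0.95), ([-0.2, 34.1, 154.5], 0.65)]
0.8 [ 78 253] [472 394]
clock 23.6 travel [-14.33  14.02  -7.32] angular [25.2  1.5 -2.7] rows>= 4.3 F [ 0.6  0.2 -1.8] w 24.5
clock 23.6 travel [-40.13  14.78  -1.41] angular [ 33.    5.7 -12.9] rows>= 8.6 F [ 0.6  0.2 -1.8] w 24.5
```

View pics/q2.png

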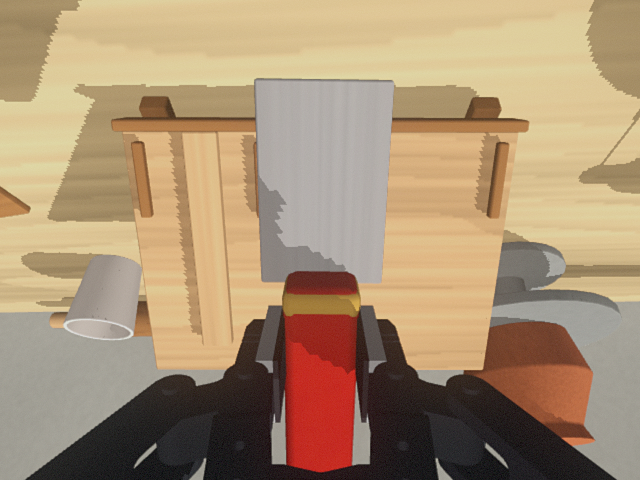

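```bash
sed -i 's/^PO=.*/PO=[106.5,0,4]; PS=[89.,0,4]/' h.py; python3 -m creep '[{"hand":0,"travel":[-7,7,-6],"angular":[12,1,-1]},{"hand":0,"travel":[-14.3,14,-7.3],"angular":[25,2,-3]},{"hand":0,"travel":[-14.3,14,-7.3],"angular":[25,2,-3]},{"hand":0,"travel":[-14.3,14,-7.3],"angular":[25,2,-3]},{"hand":0,"travel":[-14.3,14,-7.3],"angular":[25,2,-3]},{"hand":0,"travel":[-25,14.5,-5],"angular":[28,4,-7]},{"hand":0,"travel":[-40.1,14.8,-1.4],"angular":[33,6,-13]},{"hand":0,"travel":[-40.1,14.8,-1.4],"angular":[33,6,-13]},{"hand":0,"travel":[-40.1,14.8,-1.4],"angular":[33,6,-13]},{"hand":0,"travel":[-40.1,14.8,-1.4],"angular":[33,6,-13]},{"hand":0,"travel":[-40.1,14.8,-1.4],"angular":[33,6,-13]},{"hand":0,"travel":[-40.1,14.8,-1.4],"angular":[33,6,-13]},{"hand":0,"travel":[-40.1,14.8,-1.4],"angular":[33,6,-13]}]'
python3 - <<'E'
from h import *
print(ctrl.read_state()["qpos"].round(2))
lay(-40,-85,100,7,PS)
lay(-40,-85,45,7,PS)
E
```

```text
clock: 24.95
eef_pos: [556.0, -184.8, 296.6]
tool_rot: [3.02, -0.004, 1.762]
force: [1.2, -0.1, -0.7]
width: 24.7
[ 1.    0.64 -1.16  1.7   0.64  1.1   1.45]
[ 637.9 -329.3  114.8] clock 24.9 travel [-15.83   3.06  18.62] angular [-0.  -0.3  0.1] rows>= 4.9 F [ 1.2 -0.1 -0.7] w 24.7
[ 637.9 -329.3   59.8] clock 24.9 travel [-15.85   2.39  24.07] angular [-0.  -0.3  0.1] rows>= 5.8 F [ 1.2 -0.1 -0.7] w 24.7
```

```bash
python3 -m creep '[{"hand":0,"travel":[-6,1,4],"angular":[0,0,0]},{"hand":0,"travel":[-11,2,9],"angular":[0,0,0]},{"hand":0,"travel":[-15.8,3,14],"angular":[0,0,0]},{"hand":0,"travel":[-15.8,3.1,18.6],"angular":[0,0,0]},{"hand":0,"travel":[-15.8,3,20.5],"angular":[0,0,0]},{"hand":0,"travel":[-15.8,2.7,22.5],"angular":[0,0,0]},{"hand":0,"travel":[-15.8,2.4,24],"angular":[0,0,0]},{"hand":0,"travel":[-15.8,2.4,24],"angular":[0,0,0]},{"hand":0,"travel":[-15.8,2.4,24],"angular":[0,0,0]}]'
python3 - <<'E'
from h import *
print(ctrl.read_state()["qpos"].round(2))
im2=cam("wrist"); cv2.imwrite("pics/q3.png",im2["frame"][:,:,::-1])
# tray walls beside blade in the wrist picture, as predicted, and the blade's edges
A=R.from_euler('z',TR["yaw"],degrees=True); 
Q=A.apply([[-45,-85-27,20],[-45,-85+27,20],[-68,-134,48],[65,-67,18]])+[TR["x"],TR["y"],0]; print("pred wall tops",proj(im2,Q).round(0).tolist())
lay(-40,-85,45,7,PS); lay(-48,-85,16,7,PS); lay(-84,-85,13,7,PS)
s=ctrl.read_state(); print([ (a,b) for a,b in spots("scene","scraper")],spots("side","scraper"), "exp tip",(A.apply([-40,-85,0])+[TR["x"],TR["y"],45]).round(1))
E
```

```text
clock: 25.85
eef_pos: [638.7, -328.1, 62.4]
tool_rot: [3.018, -0.004, 1.763]
force: [1.2, 0.2, -0.7]
width: 24.6
[ 0.94  1.06 -0.92  1.52  0.93  0.92  1.54]
pred wall tops [[245.0, 53.0], [391.0, 54.0], [148.0, -29.0], [354.0, 298.0]]
[ 637.9 -329.3   59.8] clock 25.9 travel [-0.07 -0.2   0.33] angular [ 0.1 -0.2  0.2] rows>= 0.1 F [-0.2 -0.4 -0.2] w 24.7
[ 630.1 -330.8   30.8] clock 25.9 travel [-0.08 -1.35  3.11] angular [ 0.1 -0.2  0.2] rows>= 0.7 F [-0.2 -0.4 -0.2] w 24.7
[ 594.7 -337.6   27.8] clock 25.9 travel [-0.06 -4.96  2.96] angular [ 0.1 -0.2  0.2] rows>= 1.2 F [-0.2 -0.4 -0.2] w 24.7
[([211.1, -238.1, 4.7], 0.81), ([539.3, 201.6, 30.5], 0.72)] [([216.1, -233.0, 0.6], 0.9), ([541.8, 205.5, 27.3], 0.64)] exp tip [ 551.6 -345.8   45. ]
```

View pics/q3.png

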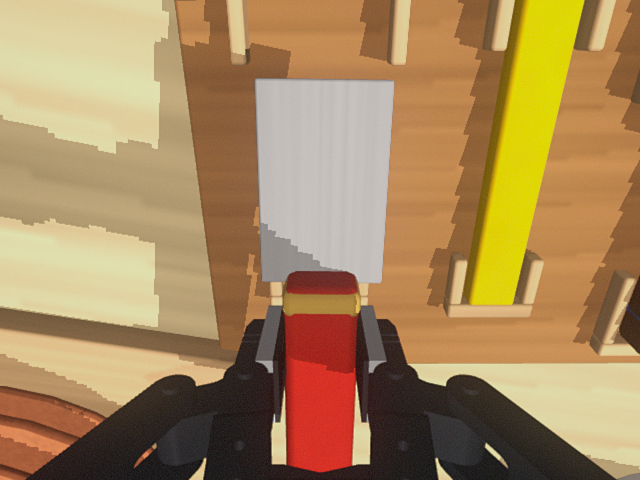

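```bash
python3 -m creep '[{"hand":0,"travel":[-0.1,-0.3,0.8],"angular":[0,0,0]},{"hand":0,"travel":[-0.2,-0.7,1.6],"angular":[0,0,0]},{"hand":0,"travel":[-0.2,-1,2.4],"angular":[0,0,0]},{"hand":0,"travel":[-0.2,-1.3,3],"angular":[0,0,0]},{"hand":0,"travel":[-0.2,-1.4,3.1],"angular":[0,0,0]},{"hand":0,"travel":[-0.2,-1.4,3.1],"angular":[0,0,0]}]'
python3 -m creep '[{"hand":0,"travel":[0,-0.8,0],"angular":[0,0,0]},{"hand":0,"travel":[0,-1.6,-0.1],"angular":[0,0,0]},{"hand":0,"travel":[0,-2.4,-0.1],"angular":[0,0,0]},{"hand":0,"travel":[0,-3.2,-0.1],"angular":[0,0,0]},{"hand":0,"travel":[0,-3.6,-0.1],"angular":[0,0,0]},{"hand":0,"travel":[0,-3.6,-0.1],"angular":[0,0,0]}]'
python3 -c "
from h import *
lay(-84,-85,13,7,PS); lay(-99.5,-85,12,7,PS)
x=cam('wrist')['frame'];h=cv2.cvtColor(x,cv2.COLOR_RGB2HSV);m=cv2.inRange(h,(0,200,80),(6,255,255));n,l,st,ce=cv2.connectedComponentsWithStats(m);print(st[1:][st[1:,4]>60],spots('wrist','tray_bar'),spots('wrist','scraper'))"
```

```text
clock: 26.6
eef_pos: [629.4, -332.5, 30.5]
tool_rot: [3.017, -0.003, 1.763]
force: [0.7, -0.8, -1.0]
width: 24.4
clock: 27.2
eef_pos: [593.3, -340.1, 26.9]
tool_rot: [3.018, -0.003, 1.762]
force: [0.0, -0.8, -0.8]
width: 24.7
[ 594.7 -337.6   27.8] clock 27.2 travel [ 0.22  0.2  -0.07] angular [ 0.1 -0.2  0.1] rows>= 0.1 F [ 0.  -0.8 -0.8] w 24.7
[ 579.5 -340.5   26.8] clock 27.2 travel [ 0.22 -1.35 -0.16] angular [ 0.1 -0.2  0.1] rows>= 0.3 F [ 0.  -0.8 -0.8] w 24.7
[[  264    31   130    39  4882]
 [  285   314    73   158 10168]] [([505.1, -270.7, 45.6], 0.58)] [([509.4, -357.6, 11.1], 0.65), ([508.3, -269.8, 44.7], 0.53)]
```

```bash
python3 -m creep '[{"hand":0,"travel":[0.1,-0.3,0],"angular":[0,0,0]},{"hand":0,"travel":[0.1,-0.6,0],"angular":[0,0,0]},{"hand":0,"travel":[0.1,-0.9,0],"angular":[0,0,0]},{"hand":0,"travel":[0.1,-1.2,0],"angular":[0,0,0]},{"hand":0,"travel":[0.1,-1.5,0],"angular":[0,0,0]},{"hand":0,"travel":[0.1,-1.8,0],"angular":[0,0,0]},{"hand":0,"travel":[0.1,-1.9,0],"angular":[0,0,0]},{"hand":0,"travel":[0.1,-1.9,0],"angular":[0,0,0]}]'
python3 -c "
from h import *
lay(-99.5,-85,12,7,PS)"
```

```text
clock: 28.15
eef_pos: [582.7, -339.8, 28.0]
tool_rot: [3.003, -0.002, 1.765]
force: [9.3, 2.4, 0.6]
width: 24.5
[ 579.5 -340.5   26.8] clock 28.1 travel [-0.01 -0.34  0.07] angular [ 1.  -0.2  0.3] rows>= 0.1 F [9.3 2.4 0.6] w 24.5
```

```bash
python3 -m creep '[{"hand":0,"travel":[0,-0.9,0],"angular":[0,0,0]},{"hand":0,"travel":[0,-1.1,0],"angular":[0,0,0]},{"hand":0,"travel":[0,-1.3,0],"angular":[0,0,0]},{"hand":0,"travel":[0,-1.5,0],"angular":[0,0,0]},{"hand":0,"travel":[0,-1.5,0],"angular":[0,0,0]},{"hand":0,"travel":[0,-1.5,0],"angular":[0,0,0]}]'
python3 -c "
from h import *
lay(-99.5,-85,12,7,PS)"
```

```text
clock: 28.75
eef_pos: [577.2, -340.4, 29.9]
tool_rot: [2.984, -0.0, 1.768]
force: [13.8, 1.5, 0.0]
width: 24.2
[ 579.5 -340.5   26.8] clock 28.8 travel [-0.05  0.17  0.34] angular [ 2.  -0.1  0.5] rows>= 0.2 F [13.8  1.5  0. ] w 24.2
```

```bash
python3 -m creep '[{"hand":0,"travel":[0,-0.8,0.3],"angular":[2,0,0]},{"hand":0,"travel":[0,-0.82,0.7],"angular":[4,0,0]},{"hand":0,"travel":[0,-0.85,1.1],"angular":[6,0,0]},{"hand":0,"travel":[0,-0.88,1.5],"angular":[8,0,0]},{"hand":0,"travel":[0,-0.88,1.8],"angular":[9.5,0,0]},{"hand":0,"travel":[0,-0.88,2.0],"angular":[10,0,0]},{"hand":0,"travel":[0,-0.88,2.0],"angular":[10,0,0]}]'
python3 - <<'E'
from h import *
lay(-99.5,-85,8,0,PS)
for c in ["wrist","side","scene"]:
    im=cam(c); print(c,spots(c,"scraper_grip"),spots(c,"scraper"))
A=R.from_euler('z',TR["yaw"],degrees=True); print("seat",(A.apply([-5,-85,19])+[TR["x"],TR["y"],0]).round(1))
E
```

```text
clock: 29.45
eef_pos: [580.7, -339.4, 14.2]
tool_rot: [-3.141, 0.002, 1.771]
force: [8.4, 2.8, 14.9]
width: 24.6
[ 580.6 -340.3   12. ] clock 29.4 travel [-0.09 -0.03  0.22] angular [-0.   0.1  0.7] rows>= 0.1 F [ 8.4  2.8 14.9] w 24.6
wrist [([579.5, -337.5, 19.6], 0.86)] [([497.4, -358.3, 9.8], 0.89)]
side [([298.2, -231.0, 9.2], 0.91), ([581.2, -338.1, 19.3], 0.75), ([573.2, -169.6, 19.5], 0.35)] [([494.7, -356.2, 4.9], 0.58)]
scene [([583.7, -339.7, 19.8], 0.88), ([567.8, 199.3, 54.7], 0.17)] [([492.7, -355.4, 6.7], 0.65)]
seat [ 586.  -339.2   19. ]
```

```bash
python3 -m creep '[{"hand":0,"travel":[0,0.2,0.4],"angular":[0,0,0]},{"hand":0,"travel":[0,0.4,0.4],"angular":[0,0,0]},{"hand":0,"travel":[0,0.4,0.4],"angular":[0,0,0]},{"hand":0,"travel":[0,0.4,0.4],"angular":[0,0,0]}]'
```

```text
clock: 30.3
eef_pos: [584.1, -338.9, 14.1]
tool_rot: [-3.141, 0.004, 1.77]
force: [-8.8, 1.6, 23.5]
width: 24.7
```

```bash
python3 -m creep '[{"hand":0,"travel":[0,0,0],"angular":[0,0,0]},{"hand":0.3,"travel":[0,0,0],"angular":[0,0,0]},{"hand":0.55,"travel":[0,0,0],"angular":[0,0,0]},{"hand":0.55,"travel":[0,0,0],"angular":[0,0,0]},{"hand":0.55,"travel":[0,0,0],"angular":[0,0,0]},{"hand":0.55,"travel":[0,0,-2],"angular":[0,0,0]},{"hand":0.55,"travel":[0,0,-5],"angular":[0,0,0]},{"hand":0.6,"travel":[0,0,-10],"angular":[0,0,0]},{"hand":0.7,"travel":[2,0,-15],"angular":[0,0,0]},{"hand":0.7,"travel":[4,0,-20],"angular":[0,0,0]},{"hand":0.7,"travel":[8,0,-24],"angular":[0,0,0]},{"hand":0.7,"travel":[8,0,-24],"angular":[0,0,0]},{"hand":0.7,"travel":[8,0,-24],"angular":[0,0,0]}]'
cat > chk.py <<'E'
from fit import *
for c in ["wrist","side","scene"]:
    im=cam(c); cv2.imwrite(f"pics/end_{c}.png",im["frame"][:,:,::-1])
    for t in ["scraper_grip","scraper","paddle_grip","paddle","stick_grip","batten","bowl"]: print(c,t,spots(c,t))
    if c=="wrist":
        hsv=cv2.cvtColor(im["frame"],cv2.COLOR_RGB2HSV); A=R.from_euler('z',TR["yaw"],degrees=True).inv()
        def tr(u,v,z): return A.apply(onplane(im,u,v,z)-[TR["x"],TR["y"],0])[:2].round(1).tolist()
        for n,lo,hi,z in [("red",(0,180,70),(7,255,255),30),("red2",(173,180,70),(180,255,255),30),("blue",(105,150,60),(125,255,255),28),("yellow",(25,180,120),(35,255,255),20)]:
            k,l,st,ce=cv2.connectedComponentsWithStats(cv2.inRange(hsv,lo,hi))
            for i in range(1,k):
                if st[i,4]>40:
                    b=cv2.boxPoints(cv2.minAreaRect(np.argwhere(l==i)[:,::-1].astype(np.float32))); print(n,st[i].tolist(),[tr(*p,z) for p in b])
print(ctrl.read_state()["eef_pos"].round(1))
E
python3 chk.py
```

```text
clock: 31.6
eef_pos: [569.5, -257.5, 257.3]
tool_rot: [3.139, 0.007, 1.774]
force: [0.1, -0.0, -0.8]
width: 60.1
wrist scraper_grip [([582.6, -337.1, 19.6], 0.97)]
wrist scraper [([498.7, -357.0, 11.4], 0.66), ([507.9, -269.2, 41.1], 0.36), ([464.5, -189.3, 9.2], 0.3)]
wrist paddle_grip [([566.2, -169.3, 20.2], 0.65)]
wrist paddle [([466.9, -188.3, 9.3], 0.65)]
wrist stick_grip [([578.2, -250.7, -0.2], 0.31)]
wrist batten [([566.4, -256.2, 7.5], 0.57)]
wrist bowl [([574.1, -166.4, 17.9], 0.57)]
red [199, 69, 48, 13, 607] [[-95.9, -102.6], [-104.9, -101.8], [-105.5, -64.1], [-96.4, -64.5]]
red [215, 161, 28, 3, 70] [[-29.8, -94.0], [-31.5, -93.9], [-31.9, -70.7], [-30.2, -70.8]]
red [214, 171, 35, 92, 2743] [[-21.5, -95.8], [-23.4, -68.5], [61.3, -67.9], [63.4, -97.3]]
blue [409, 72, 44, 13, 531] [[-105.2, 66.9], [-105.7, 101.4], [-96.6, 102.5], [-96.1, 67.6]]
blue [189, 299, 16, 39, 366] [[144.4, -132.6], [101.8, -124.3], [103.2, -112.9], [145.9, -120.8]]
yellow [313, 102, 25, 6, 105] [[-76.7, -10.4], [-80.8, -10.4], [-81.1, 9.8], [-77.0, 9.9]]
yellow [312, 124, 25, 141, 3245] [[66.8
[... 165 characters left out ...]
7.3], 0.97), ([217.5, -235.2, -0.4], 0.87)]
side paddle_grip [([570.1, -166.4, 17.3], 0.62), ([578.1, -253.4, 3.4], 0.15)]
side paddle [([465.1, -188.8, 9.7], 0.77)]
side stick_grip [([594.3, 114.9, 94.2], 0.59)]
side batten [([567.9, -255.0, 6.5], 0.91)]
side bowl [([384.3, 47.3, 2.3], 0.85)]
scene scraper_grip [([298.3, -231.7, 11.8], 0.82)]
scene scraper [([209.9, -236.9, 1.5], 0.88), ([500.9, -356.8, 8.6], 0.63), ([584.6, -340.7, 21.3], 0.44)]
scene paddle_grip [([575.1, -167.2, 18.5], 0.67)]
scene paddle [([464.1, -189.1, 7.9], 0.72)]
scene stick_grip [([596.2, 120.1, 90.7], 0.86)]
scene batten [([568.2, -258.2, 5.9], 0.89)]
scene bowl [([382.8, 47.9, 2.0], 0.73)]
[ 568.3 -259.5  253.8]
```

```bash
python3 -c "
from cell import ctrl
s=ctrl.read_state(); print(s['clock'],s['force'].round(1),s['width']); print(ctrl.finish_job())"
```

```text
32.8 [-0.2 -0.6 -0.7] 59.48920518676039
the job is handed in; nothing more can be done
None
```

I moved the paddle and then the scraper from the rack into their own compartments. Each head is under the bar and each handle end is down behind its low end wall. I handed the job in at 32.8 s, with the gripper about 250 mm above the tray and touching nothing.

**Last checks that passed:**
- **Springs:** the blue and red blocks both show their faces at about tray x = -96. That is roughly 7 mm of travel, against the 6 mm expected when a tool is laid.
- **Seats:** both tools lie within a few millimetres of their seats, in line with the compartments. Before I let go, the scraper was up against its end wall and down on the floor. I judged the paddle by a picture taken after release.
- **Other things:** the stick, batten and bowl measured where they were at the start. I did not measure the jar and cup again, but the arm went nowhere near them.

**Checks that failed or disagreed:**
- The wrist camera reported the bowl and the stick in the wrong places. The scene and side cameras gave both correctly.
- The gripper stood about 1.6 mm higher when laying the scraper than the paddle. The same difference showed at the rack when I gripped them, so I take the scraper to be flat.
- I had used all 12 picture views before releasing the scraper, so I checked its final state only by numbers, not by eye.

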